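Index the model turntable and lay the top shingle course

TASK

Turn the turntable one station anticlockwise (seen from above), so that the unfinished slope of the roof model faces you, and let go once the detent has clicked in and holds it. Then lay the full-length shingle strip (not the short offcut) flat on that slope as its top course: lower edge on the line drawn across the course below, so that it overlaps that course and leaves the same exposure, ends flush with the other courses. Set it down with the gripper, do not drop it, and leave everything else on the table where it is.

Things in the scene. Friction and masses are not known exactly. Their poses are not given: they have to be found in the camera images.
- turntable (a joint): turntable angle, growing anticlockwise seen from above. 0: start station (gable end towards the robot); +1.571: next station (unfinished slope towards the robot). At each quarter turn a spring roller on the stand drops between two pins on the rim and centres the platform over the last 0.05 rad either side; getting out or in takes about 8 N at a peg, between stations it turns freely
- hub (a point): point on the turntable's axis, on top of its round plywood platform (326 mm across, its top 63 mm above the table); turns with the platform. The stand under it is turned up to 0.35 rad on the table. The roof's ridge, its highest part, is 165 mm above the table
- peg_a (a point): middle (31 mm above the platform) of the turning peg nearest the robot at the start: upright round wood, 18 mm across, 62 mm high, 142 mm from the axis, with a collar 26 mm across and 4 mm high at its foot. The roof's gable end begins 59 mm inward of the peg's centre
- peg_b (a point): the same on the opposite peg, 142 mm on the other side of the axis
- open_slope: unfinished slope of the roof model: plywood deck pitched 35 degrees with two brown shingle courses on it (the other slope has three). Origin on the deck under the first course's lower edge, half-way along, 93 mm above the table; x up the slope in the deck's plane (ridge at 126 mm), y along the courses (they reach 80 mm each way), z out of the deck. Course lower edges at x = 0 and 34 mm
- course_mid (a point): where the centre of the third strip belongs, on the unfinished slope (x 93, y 0, z 6 mm in its frame; same axes). Each strip's lower edge lies on the course below and its upper edge on the deck, so it is 8.5 degrees flatter than the deck: 26.5 degrees from level. Third lower edge: x = 68, underside z = 7 mm, where a thin blue line crosses the second course. Sawn wood: a laid strip does not slip
- strip_mid (a point): centre (half-way up) of the full-length brown wood shingle strip, 160 x 50 x 5 mm, 24 to 42 g, lying flat on a 2 mm thick cutting mat to the right of the turntable; long along its x, 50 mm along its y. Same either way round
- short_strip_mid (a point): centre of the short offcut of the same strip, 90 x 50 x 5 mm, on the same mat; not to be used
- tape_roll: bystander: roll of masking tape lying flat, 104 mm across, 25 mm high; origin at the centre of its underside
- marker_bundle: bystander: banded bundle of four markers lying flat, 145 x 62 mm, 15 mm high, long along its x; origin at the centre of its underside
- paint_tin: bystander: open watercolour tin, 75 x 125 mm, its raised lid 75 mm high at the +x edge; origin at the centre of its underside
- water_bottle: bystander: water bottle standing, 64 mm across, 200 mm high; origin at the centre of its underside
- phone: bystander: phone lying flat, 148 x 72 x 9 mm, long along its x; origin at the centre of its underside
- sketchbook: bystander: closed sketchbook lying flat, 148 x 105 x 13 mm, long along its x; origin at the centre of its underside
Things that resemble listed ones, but are neither listed nor needed, are in the scene too. What is shaped like the part that bears strip_mid but black is not meant.

How it is judged (in metres and radians):
On the way, in this order (a step that is already met when the one before it is completed fails the run):
1. the turntable stands in its next station, held by the detent with nothing in the fingers (value of joint turntable between 1.5408 and 1.6008 rad and velocity of joint turntable between -0.05 and 0.05 rad/s and contact force between the fingers and anything else below 0.5 N), for 0.3 s.
2. the full-length strip is set down at its place on the slope while still in the fingers (x of strip_mid in the frame of open_slope between 0.0831 and 0.1031 m and y of strip_mid in the frame of open_slope between -0.012 and 0.012 m and z of strip_mid in the frame of open_slope between 0.0002 and 0.0122 m and angle between the x axis of strip_mid and the y axis of open_slope, either way round below 0.12 rad and angle between the z axis of strip_mid and the z axis of open_slope, either way round below 0.215 rad and contact force between the fingers and strip above 0.3 N), for 0.05 s.
At the end, for the whole second after the job is handed in: Turntable within 0.03 rad of its next station; the long strip lies released on the unfinished slope as third course: centre within 6 mm of x = 93 mm and 8 mm of y = 0 in the slope frame, 6 +- 3.5 mm out from the deck, parallel to the courses within 0.06 rad, at most 0.215 rad off the deck plane (value of joint turntable between 1.5408 and 1.6008 rad and velocity of joint turntable between -0.05 and 0.05 rad/s and x of strip_mid in the frame of open_slope between 0.0871 and 0.0991 m and y of strip_mid in the frame of open_slope between -0.008 and 0.008 m and z of strip_mid in the frame of open_slope between 0.0027 and 0.0097 m and angle between the x axis of strip_mid and the y axis of open_slope, either way round below 0.06 rad and angle between the z axis of strip_mid and the z axis of open_slope, either way round below 0.215 rad); the robot touches nothing.
It fails at once if the short offcut is shifted by more than 20 mm (distance of short_strip_mid from where it was at the start of the episode above 0.02 m).
It fails at once if another thing on the table is shifted by more than 20 mm (distance of any of tape_roll, marker_bundle, paint_tin, water_bottle, phone, sketchbook from where it was at the start of the episode above 0.02 m).
It also fails if it takes over 64 s, if anything falls off the work surface, if the arm or the gripper's body presses on something with over 40 N, if the wrist force passes 120 N, or if a joint passes its speed limit or range.

ROBOT

A 6-joint arm with a two-finger parallel gripper is mounted at the origin on the work surface. World frame = base frame: x ahead of the robot, y to its left, z up, the work surface at z = 0. Lengths are in m, angles in degrees, forces in N, time in s.
With the tool pointing down it reaches from about 0.25 to 0.725 m from the base axis. Payload 9.7 kg.
Tool frame: the origin (TCP) lies at the very end of the fingers, on their centre line; the grasp point (between the pads) lies grasp_offset behind it (grasp_offset is the distance from the TCP to the grasp point, in m); z points along the fingers, y is the line along which they close (so a half turn about z gives the same grasp; the last joint's range is limited). The gripper opens to 85 mm and grips with 20 to 120 N. Pads are 22 mm wide; open, the fingers measure 114 mm over their backs; the gripper's body (76 mm by 85 mm) begins 54 mm behind the grasp point. The pads swing forward as they close: fully open they stand 13 mm farther back than shut.
Start: joints at [-73.74, 4.979, 10.078, 95.1, 0, 90], TCP at [0.154, -0.528, 0.231] pointing down, gripper open.
Joint ranges: [-179.16, 179.16], [-48.56, 103.87], [-65.8, 70.77], [-126.05, 130.52], [-82.76, 87.17], [-180, 180]. Speed limits (degrees/s): [127.2, 127.2, 147.25, 180, 180, 180].

INTERFACE

Orientations are given as [roll, pitch, yaw] about the fixed x, y, z axes, in that order (R = Rz(yaw) Ry(pitch) Rx(roll)).
In Python, from workcell import get_obs, camera, calibration, job_done, recognise, cut_out, mark_of, grasp_offset gives the robot as it stands.
- The arm moves only by the tool servo_tool, never from a script. Its argument "moves" is a list of rows, each a list of 3 entries, a list of its own where there are three numbers: the turn, a rotation vector about the tool's x, y, z in degrees, then the shift along the tool's x, y, z in m, then the opening in per cent of the stroke, from 0 (shut) to 100 (fully open). In form: [[[ax, ay, az], [x, y, z], claw], ...]. A call has 1 to 12 rows; each row shifts and turns the commanded pose from where the row before left it, along the tool's axes as they then stand; what a row does not reach is not made up. A row lasts 1/10 s, in which the tool goes at most 50 mm and 8.59 degrees, less where a joint would pass 70% of its speed; a pose out of reach is approached as far as the arm can. A call is refused whole if a number of a shift passes 0.05 or a number of a turn 8.59, either way. A call with a gripper value outside its range is refused whole. The fingers move at their own pace and stop on an object; "force" is the grip in N (left out, the last holds). Time passes only in rows, so rows that do not move let the fingers close. It gives the time, the measured TCP pose, the force, the opening and the grip force at its end, in the units of the state.
- get_obs(): the state, without advancing time (a new reading comes with each control period).
- camera(name): name is "side" or "top" or "wrist"; returns (picture, depth): 480x640x3 uint8, red, green, blue; 480x640 float32, m along the optical axis (not along the pixel's ray), 0 where there is no reading.
- calibration(name): a dict with "camera_matrix" (3x3 intrinsics, pixels), "R" (3x3) and "t" (3): a world point X has camera coordinates R X + t. Camera axes: x right, y down, z forward; pixel columns grow to the right and rows downward; lengths in m; the calibration is good to about 2 mm. A picture is of the moment at which its call begins: read the wrist's pose just before it. calibration takes no time and is no camera call; for the wrist camera it gives the pose at the moment of the call.
- job_done(): hands the job in; it is judged then, once.
Trained networks look in the newest picture that a camera, given by its name, has taken for a name from the list of things; names that differ only in an ending like _2 or _b are one class to them, and where a whole thing is asked for, a point or a joint stands for the part that bears it (a point fixed in the world has none). Each returns a list of dicts, best first, with "score" (0 to 1); they miss things now and then, are a little off and sometimes report something else, mostly with a low value. They report only what shows in the picture. A call takes as long as a camera call. They do not tell look-alikes from the thing itself.
- recognise(name, camera): "xyz" ([x, y, z] in m, in the coordinates of the camera as it stood for that picture, good to about 4 mm: the middle of the surface that is visible of it).
- cut_out(name, camera): "mask" (480x640 bool, what is visible of it).
- mark_of(name, camera): "xyz" ([x, y, z] in m, in the coordinates of the camera as it stood for that picture, good to about 4 mm: a listed point, or the origin of a listed thing).
The state is a dict: "time": time; "q": joint angles; "qd": joint speeds; "joint_efforts": joint torques, N m; "ee_pos": TCP position; "tcp_rot": TCP orientation; "wrist_force": force on the tool from outside, world axes, zero at the start; "torque": the same for the moment, N m; "opening": finger opening in m; "grasp_force": force on a finger pad.
Only numpy, scipy, OpenCV 4.12 (cv2) and the standard library are available. Lean on these libraries where they do the work, as an engineer would, in place of code of your own. Each camera call takes 0.05 s, during which the arm holds its last target. There are 200 camera calls.

## Working session

There is one attempt and no reset: what is moved stays moved. The work goes in short steps, Python scripts to look and compute and a tool call to move; the robot and the scene stay as the last step left them, time stands still between calls to the robot, and variables do not carry over. Pictures are saved under pics/ and viewed, at most 10 in all, crops included, and the job is handed in when it is done.

Besides the shell and the picture viewer there is one more tool, called after "Emit:" as name([rows], argument=value, ...), one row to a line, values as JSON. servo_tool: Moves the arm, as the interface text tells. Its arguments: {"type":"object","properties":{"moves":{"type":"array"},"force":{"type":"number"}},"required":["moves"]}

```bash
mkdir -p pics; ls
cat > h.py <<'E'
import numpy as np, cv2
from workcell import *
from scipy.spatial.transform import Rotation as Ro
def w(p,c):
    k=calibration(c); return np.array(k["R"]).T@(np.array(p)-np.array(k["t"]))
def pix(X,c):
    k=calibration(c); p=np.array(k["camera_matrix"])@(np.array(k["R"])@np.array(X)+np.array(k["t"])); return p[:2]/p[2]
def cloud(d,c):
    k=calibration(c); K=np.array(k["camera_matrix"]); v,u=np.mgrid[:480,:640]
    P=np.stack([(u-K[0,2])/K[0,0]*d,(v-K[1,2])/K[1,1]*d,d],-1)
    return (P-np.array(k["t"]))@np.array(k["R"])
E
python3 - <<'E'
from h import *
np.set_printoptions(precision=4,suppress=True)
o=get_obs(); print(o["time"],o["ee_pos"],o["tcp_rot"],grasp_offset)
for c in ("top","side"):
    im,d=camera(c); cv2.imwrite(f"pics/{c}0.png",im[:,:,::-1]); np.save(c+"0.npy",d)
    for n in ("hub","peg_a","open_slope","strip_mid","short_strip_mid"):
        print(c,n,[(round(r["score"],2),w(r["xyz"],c)) for r in mark_of(n,c)[:4]])
E
```

```text
pics
0.0 [ 0.1539 -0.5278  0.2306] [-179.9247    0.0004   16.259 ] 0.0187
top hub []
top peg_a [(0.93, array([0.7151, 0.1185, 0.0953])), (0.69, array([ 0.6415,  0.4596, -0.0032])), (0.67, array([0.4363, 0.1097, 0.0932]))]
top open_slope [(0.71, array([0.5743, 0.2193, 0.095 ]))]
top strip_mid [(0.87, array([ 0.2837, -0.5557,  0.0054])), (0.79, array([ 0.4608, -0.2667,  0.0095]))]
top short_strip_mid [(0.73, array([ 0.5485, -0.3764,  0.0045]))]
side hub []
side peg_a [(0.93, array([0.7171, 0.1239, 0.0942])), (0.66, array([0.4381, 0.1088, 0.1001]))]
side open_slope [(0.73, array([0.5735, 0.2226, 0.0957]))]
side strip_mid [(0.91, array([ 0.4565, -0.2626,  0.0046])), (0.58, array([ 0.2835, -0.5542,  0.0059]))]
side short_strip_mid [(0.68, array([ 0.5462, -0.3747,  0.005 ]))]
```

View pics/top0.png

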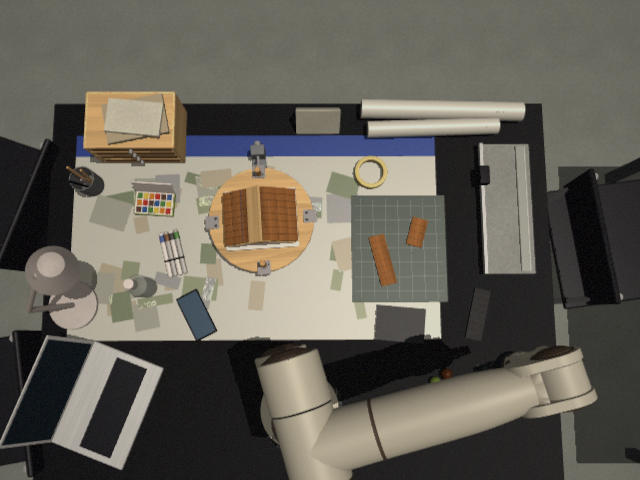

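View pics/side0.png

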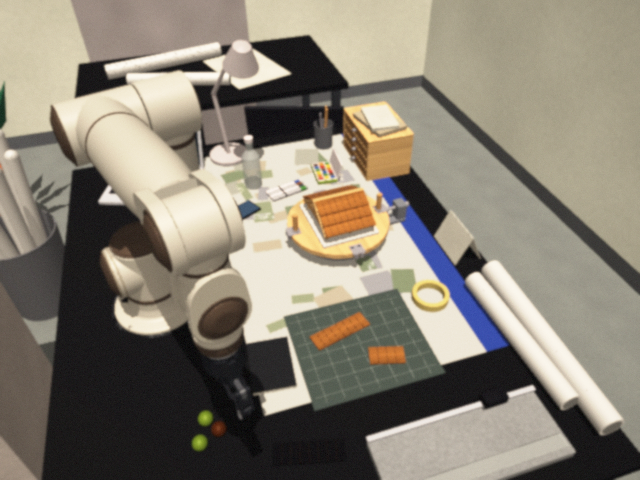

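The top view shows the platform centred near (261,220) with peg_a at (264,267). The long strip is at (382,260), the offcut at (417,232), and the black look-alike near (478,313). The unfinished slope is on the left. Next I'll refine these positions from depth.

Run:
```python
from h import *
np.set_printoptions(precision=4,suppress=True)
im=cv2.imread("pics/top0.png"); d=np.load("top0.npy"); P=cloud(d,"top")
ok=d>0
# strip by colour, and networks
camera("top")
for r in cut_out("strip_mid","top")[:3]:
    m=r["mask"]&ok; X=P[m]; (c,s,a)=cv2.minAreaRect(X[:,:2].astype(np.float32)); print("strip",r["score"],m.sum(),c,s,a,np.median(X[:,2]))
    hsv=cv2.cvtColor(im,cv2.COLOR_BGR2HSV)[m]; print(hsv.mean(0))
for n in ("hub","peg_a","tape_roll","sketchbook","phone","water_bottle"):
    for r in cut_out(n,"top")[:3]:
        m=r["mask"]&ok; X=P[m]; print(n,round(r["score"],2),m.sum(),X.min(0),X.max(0))
# platform
m=ok&(abs(P[...,2]-.063)<.004)&(np.hypot(P[...,0]-.577,P[...,1]-.115)<.2)
(c,r)=cv2.minEnclosingCircle(P[m][:,:2].astype(np.float32)); print("plat",c,r,np.median(P[m],0))
# heights ring outside of rim
R=np.hypot(P[...,0]-.577,P[...,1]-.115);A=np.degrees(np.arctan2(P[...,1]-.115,P[...,0]-.577))
for lo,hi in((.12,.165),(.165,.215)):
  print([(a,round(float(P[...,2][ok&(R>lo)&(R<hi)&(abs(A-a)<7.5)].max()),3)) for a in range(-165,180,15)])
# ridge line
m=ok&(R<.1)&(P[...,2]>.155); X=P[m]; print("ridge",m.sum(),X[:,2].max(),cv2.fitLine(X[:,:2].astype(np.float32),cv2.DIST_L2,0,.01,.01).ravel())
```

```text
strip 0.77 911 (0.28852009773254395, -0.5577998161315918) (0.059463564306497574, 0.16258199512958527) 75.96234130859375 0.0060042392219858045
[22.1723 23.8738 51.9506]
strip 0.68 818 (0.46010756492614746, -0.26339372992515564) (0.16317397356033325, 0.05405465140938759) 13.473276138305664 0.007863315844019616
[ 13.4682 160.1675 139.7567]
strip 0.16 1901 (0.5772267580032349, 0.171334907412529) (0.16567182540893555, 0.11045234650373459) 3.4292550086975098 0.13749573896010536
[ 15.1694 148.5587 131.8638]
hub 0.89 8674 [ 0.4096 -0.0537 -0.0039] [0.7557 0.2896 0.1767]
peg_a 0.82 8747 [ 0.4096 -0.0547 -0.0084] [0.7574 0.2896 0.1767]
tape_roll 0.77 492 [ 0.6879 -0.2795 -0.0085] [ 0.8007 -0.1772  0.0407]
tape_roll 0.32 1892 [0.4929 0.1122 0.0538] [0.6855 0.2287 0.1738]
sketchbook 0.73 1129 [ 0.2111  0.2561 -0.0056] [0.3684 0.3804 0.0252]
sketchbook 0.59 1718 [ 0.2009 -0.3942 -0.0102] [ 0.3154 -0.2339  0.0299]
water_bottle 0.81 586 [0.3441 0.4418 0.0041] [0.4069 0.4986 0.2102]
plat (0.5922635793685913, 0.11271420121192932) 0.1834583431482315 [0.5583 0.1145 0.0633]
[(-165, 0.075), (-150, 0.074), (-135, 0.082), (-120, 0.113), (-105, 0.08), (-90, 0.078), (-75, 0.076), (-60, 0.112), (-45, 0.117), (-30, 0.078), (-15, 0.074), (0, 0.132), (15, 0.079), (30, 0.076), (45, 0.116), (60, 0.119), (75, 0.104), (90, 0.077), (105, 0.078), (120, 0.115), (135, 0.118), (150, 0.074), (165, 0.075)]
[(-165, 0.071), (-150, 0.018), (-135, 0.015), (-120, 0.015), (-105, 0.013), (-90, 0.07), (-75, 0.076), (-60, 0.014), (-45, 0.054), (-30, 0.06), (-15, 0.066), (0, 0.078), (15, 0.079), (30, 0.066), (45, 0.061), (60, 0.065), (75, 0.059), (90, 0.074), (105, 0.07), (120, 0.012), (135, 0.015), (150, 0.012), (165, 0.017)]
ridge 888 0.17667854335974612 [0.9981 0.062  0.5816 0.1084]
```

Emit:
servo_tool([
  [[0, 0, 0], [0.015, -0.018, 0], 100],
  [[0, 0, 0], [0.03, -0.035, 0], 100],
  [[0, 0, 0], [0.03, -0.035, 0], 100],
  [[0, 0, 0], [0.03, -0.035, 0], 100],
  [[0, 0, 0], [0.03, -0.035, 0], 100],
  [[0, 0, 0], [0.03, -0.035, 0], 100],
  [[0, 0, 0], [0.03, -0.035, 0], 100],
  [[0, 0, 0], [0.03, -0.035, 0], 100],
  [[0, 0, 0], [0.03, -0.035, 0], 100],
  [[0, 0, 0], [0.03, -0.035, 0], 100],
  [[0, 0, 0], [0.03, -0.035, 0], 100],
  [[0, 0, 0], [0.03, -0.035, 0], 100],
])

```text
time: 2.2
ee_pos: [0.3727, -0.0426, 0.2317]
tcp_rot: [180.0, -0.1, 16.3]
wrist_force: [0.0, -0.4, 0.6]
opening: 0.086
grasp_force: 0.0
```

Emit:
servo_tool([
  [[0, 0, 0], [0.03, -0.035, 0], 100],
  [[0, 0, 0], [0.03, -0.035, 0], 100],
  [[0, 0, 0], [0.022, -0.026, 0], 100],
  [[0, 0, 0], [0.015, -0.016, 0], 100],
  [[0, 0, 4], [0.005, -0.005, 0], 100],
  [[0, 0, 6], [0, 0, 0], 100],
  [[0, 0, 2.8], [0, 0, 0], 100],
  [[0, 0, 0], [0, 0, 0], 100],
])

```text
time: 3.0
ee_pos: [0.4429, 0.0561, 0.2313]
tcp_rot: [-178.3, 0.1, 6.2]
wrist_force: [0.6, 0.2, 1.1]
opening: 0.0851
grasp_force: 0.0
```

Run:
```python
from h import *
np.set_printoptions(precision=4,suppress=True)
o=get_obs(); print(o["time"],o["ee_pos"],o["tcp_rot"],o["q"])
k=calibration("wrist"); print(np.array(k["R"]),-np.array(k["R"]).T@np.array(k["t"]))
im,d=camera("wrist"); cv2.imwrite("pics/w1.png",im[:,:,::-1]); np.save("w1.npy",d)
for n in ("peg_a","hub","open_slope"):
    print(n,[(round(r["score"],2),w(r["xyz"],"wrist")) for r in mark_of(n,"wrist")[:4]])
camera("top"); 
for n in ("peg_a","open_slope"):
    print(n,[(round(r["score"],2),w(r["xyz"],"top")) for r in mark_of(n,"top")[:4]])
```

```text
3.0 [0.4429 0.0561 0.2313] [-178.3011    0.0847    6.1901] [  6.1339  -9.0271  -3.5362  95.5773   1.6988 179.9439]
[[ 0.1064 -0.9939 -0.0299]
 [-0.9419 -0.1104  0.3172]
 [-0.3186 -0.0056 -0.9479]] [0.5247 0.0605 0.3737]
peg_a [(0.79, array([0.4302, 0.1081, 0.0947]))]
hub []
open_slope []
peg_a [(0.9, array([0.7196, 0.122 , 0.0959]))]
open_slope [(0.6, array([0.5752, 0.2188, 0.0956]))]
```

View pics/w1.png

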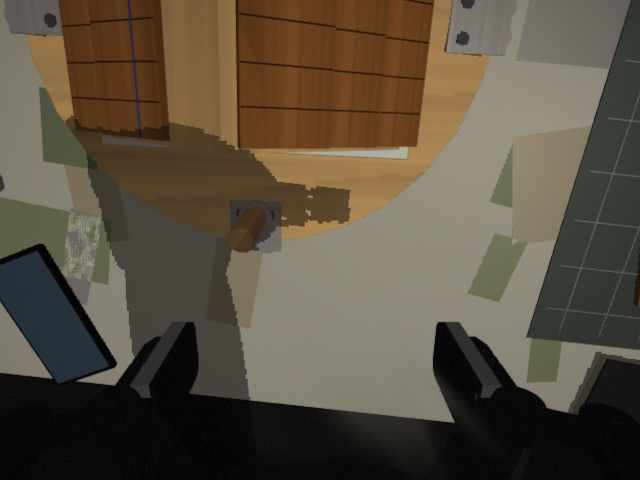

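The wrist view shows peg_a's top at about (240,238), the unfinished slope with its blue line at the left, and the phone at (55,310). Joint 6 is at its limit, so I'll use a yaw of about 20°. Next I'll get the peg from depth.

Run:
```python
from h import *
np.set_printoptions(precision=4,suppress=True)
d=np.load("w1.npy"); P=cloud(d,"wrist"); Z=P[...,2]
near=(d>0)&(np.hypot(P[...,0]-.435,P[...,1]-.108)<.03)
for lo,hi in((.118,.132),(.085,.118)):
    X=P[near&(Z>lo)&(Z<hi)]; print(len(X),np.median(X,0),X.min(0),X.max(0))
print("plat z",np.median(Z[(abs(Z-.063)<.008)]))
d=np.load("top0.npy"); P=cloud(d,"top"); Z=P[...,2]
for c in ((.435,.108),(.718,.121)):
    X=P[(d>0)&(np.hypot(P[...,0]-c[0],P[...,1]-c[1])<.03)&(Z>.1)]; print(len(X),np.median(X,0),X.mean(0))
# planes of slopes
def plane(s):
    u=np.array([np.cos(.062),np.sin(.062)]);n=np.array([-u[1],u[0]])
    q=(P[...,:2]-[.577,.113])@n; l=(P[...,:2]-[.577,.113])@u
    X=P[(d>0)&(abs(l)<.06)&(s*q>.03)&(s*q<.075)&(Z>.09)]; c=X.mean(0); v=np.linalg.svd(X-c)[2][2]; v*=np.sign(v[2]); return c,v
(c1,n1),(c2,n2)=plane(1),plane(-1); print(c1,n1,c2,n2)
t=np.cross(n1,n2);t/=np.linalg.norm(t);t*=np.sign(t[0]);p=np.linalg.lstsq(np.array([n1,n2,t]),np.array([n1@c1,n2@c2,t@[.577,.113,.16]]),rcond=None)[0]; print("ridge",p,t,np.degrees(np.arctan2(t[1],t[0])))
o=get_obs();R=Ro.from_euler("xyz",o["tcp_rot"],degrees=True);print(o["tcp_rot"],"err to yaw20:",(R.inv()*Ro.from_euler("xyz",[180,0,20],degrees=True)).as_rotvec(degrees=True))
```

```text
605 [0.4384 0.1079 0.1247] [0.4287 0.0997 0.118 ] [0.4459 0.1172 0.1276]
377 [0.4442 0.1044 0.1029] [0.4329 0.0995 0.0852] [0.4462 0.1168 0.118 ]
plat z 0.0633536636670143
33 [0.4379 0.1067 0.1237] [0.4385 0.1065 0.1219]
40 [0.7204 0.1237 0.1245] [0.7206 0.124  0.1204]
[0.5735 0.1654 0.1388] [-0.0251  0.3996  0.9163] [0.58   0.0607 0.1397] [ 0.0367 -0.6118  0.7902]
ridge [0.5779 0.0978 0.1684] [0.9981 0.0608 0.0008] 3.4876333181917873
[-178.2996    0.0763    6.376 ] err to yaw20: [ -1.7015  -0.1262 -13.6242]
```

Emit:
servo_tool([
  [[-0.85, 0, -6.8], [0, 0, 0], 100],
  [[-0.85, 0, -6.8], [0, 0, 0], 100],
  [[0, 0, 0], [0.0065, -0.025, 0], 100],
  [[0, 0, 0], [0.0065, -0.025, 0], 100],
  [[0, 0, 0], [0, 0, 0], 100],
  [[0, 0, 0], [0, 0, 0], 100],
])

```text
time: 3.95
ee_pos: [0.4378, 0.109, 0.2313]
tcp_rot: [180.0, -0.1, 20.0]
wrist_force: [-0.4, 0.8, -0.5]
opening: 0.0852
grasp_force: 0.0
```

Descend to z≈0.09, then close around the peg as a loose cage (about 22 mm).

Emit:
servo_tool([
  [[0, 0, 0], [0, 0.001, 0.04], 100],
  [[0, 0, 0], [0, 0, 0.04], 100],
  [[0, 0, 0], [0, 0, 0.04], 100],
  [[0, 0, 0], [0, 0, 0.021], 60],
  [[0, 0, 0], [0, 0, 0], 40],
  [[0, 0, 0], [0, 0, 0], 28],
  [[0, 0, 0], [0, 0, 0], 26],
  [[0, 0, 0], [0, 0, 0], 26],
  [[0, 0, 0], [0, 0, 0], 26],
])

```text
time: 4.85
ee_pos: [0.4392, 0.1078, 0.0914]
tcp_rot: [180.0, -0.2, 19.9]
wrist_force: [0.1, 0.4, 0.7]
opening: 0.0223
grasp_force: 0.0
```

Run:
```python
from h import *
c=np.array([.579,.1155]); n=20
th=np.radians(183.4+np.linspace(0,90,n+1)); p=c+.142*np.c_[np.cos(th),np.sin(th)]; p[0]=[.4392,.1078]
y=np.radians(np.linspace(20,93.4,n+1))
for i in range(n):
    D=p[i+1]-p[i]; print(i,np.round([D@[np.cos(y[i]),np.sin(y[i])],D@[np.sin(y[i]),-np.cos(y[i])]],4),p[i+1].round(4),np.degrees(y[i+1]).round(1))
```

```text
0 [-0.0048  0.0108] [0.4383 0.096 ] 23.7
1 [-0.0026  0.0108] [0.4403 0.085 ] 27.3
2 [-0.0024  0.0109] [0.4431 0.0742] 31.0
3 [-0.0023  0.0109] [0.4468 0.0637] 34.7
4 [-0.0021  0.0109] [0.4513 0.0535] 38.4
5 [-0.002  0.011] [0.4565 0.0436] 42.0
6 [-0.0018  0.011 ] [0.4625 0.0343] 45.7
7 [-0.0017  0.011 ] [0.4693 0.0254] 49.4
8 [-0.0015  0.011 ] [0.4767 0.017 ] 53.0
9 [-0.0013  0.0111] [0.4847 0.0093] 56.7
10 [-0.0012  0.0111] [0.4933 0.0022] 60.4
11 [-0.001   0.0111] [ 0.5025 -0.0041] 64.0
12 [-0.0009  0.0111] [ 0.5121 -0.0098] 67.7
13 [-0.0007  0.0111] [ 0.5222 -0.0146] 71.4
14 [-0.0005  0.0111] [ 0.5325 -0.0187] 75.1
15 [-0.0004  0.0111] [ 0.5432 -0.0219] 78.7
16 [-0.0002  0.0111] [ 0.5541 -0.0243] 82.4
17 [-0.      0.0111] [ 0.5651 -0.0258] 86.1
18 [0.0001 0.0111] [ 0.5763 -0.0265] 89.7
19 [0.0003 0.0111] [ 0.5874 -0.0263] 93.4
```

Emit:
servo_tool([
  [[0, 0, -3.67], [-0.004, 0.0108, 0], 26],
  [[0, 0, -3.67], [-0.0026, 0.0108, 0], 26],
  [[0, 0, -3.67], [-0.0024, 0.0109, 0], 26],
  [[0, 0, -3.67], [-0.0023, 0.0109, 0], 26],
  [[0, 0, -3.67], [-0.0021, 0.0109, 0], 26],
  [[0, 0, 0], [0, 0, 0], 26],
])

```text
time: 5.45
ee_pos: [0.4521, 0.0529, 0.0908]
tcp_rot: [179.9, -0.1, 38.2]
wrist_force: [-0.2, -0.0, 0.2]
opening: 0.0219
grasp_force: 0.0
```

Emit:
servo_tool([
  [[0, 0, -3.67], [-0.0025, 0.0105, 0], 26],
  [[0, 0, -3.67], [-0.0018, 0.011, 0], 26],
  [[0, 0, -3.67], [-0.0017, 0.011, 0], 26],
  [[0, 0, -3.67], [-0.0015, 0.011, 0], 26],
  [[0, 0, -3.67], [-0.0013, 0.0111, 0], 26],
  [[0, 0, -3.67], [-0.0012, 0.0111, 0], 26],
  [[0, 0, -3.67], [-0.001, 0.0111, 0], 26],
  [[0, 0, -3.67], [-0.0009, 0.0111, 0], 26],
  [[0, 0, -3.67], [-0.0007, 0.0111, 0], 26],
  [[0, 0, -3.67], [-0.0005, 0.0111, 0], 26],
  [[0, 0, -3.67], [-0.0004, 0.0111, 0], 26],
  [[0, 0, 0], [0, 0, 0], 26],
])

```text
time: 6.65
ee_pos: [0.5434, -0.0216, 0.0906]
tcp_rot: [179.8, -0.1, 78.6]
wrist_force: [0.9, -0.2, 0.4]
opening: 0.0225
grasp_force: 0.0
```

Emit:
servo_tool([
  [[0, 0, -3.67], [-0.0002, 0.0111, 0], 26],
  [[0, 0, -3.67], [0, 0.0111, 0], 26],
  [[0, 0, -1.85], [0, 0.0056, 0], 26],
  [[0, 0, -1.85], [0, 0.0056, 0], 26],
  [[0, 0, -1.85], [0, 0.0056, 0], 26],
  [[0, 0, -1.8], [0, 0.0056, 0], 26],
  [[0, 0, 0], [0, 0, 0], 26],
  [[0, 0, 0], [0, 0, 0], 26],
  [[0, 0, 0], [0, 0, 0], 26],
])

```text
time: 7.55
ee_pos: [0.5862, -0.0259, 0.0906]
tcp_rot: [179.9, -0.0, 93.2]
wrist_force: [-0.2, -0.3, -0.2]
opening: 0.0221
grasp_force: 0.0
```

Emit:
servo_tool([
  [[0, 0, 0], [0, 0, 0], 60],
  [[0, 0, 0], [0, 0, 0], 100],
  [[0, 0, 0], [0, 0, 0], 100],
  [[0, 0, 0], [0, 0, 0], 100],
  [[0, 0, 0], [0, 0, -0.03], 100],
  [[0, 0, 0], [0, 0, -0.05], 100],
  [[0, 0, 0], [0, 0, -0.05], 100],
  [[0, 0, 0], [0, 0, -0.05], 100],
  [[0, 0, 0], [0, 0, 0], 100],
  [[0, 0, 0], [0, 0, 0], 100],
])

```text
time: 8.55
ee_pos: [0.5869, -0.0262, 0.2718]
tcp_rot: [179.7, -0.0, 93.3]
wrist_force: [-0.1, 0.0, -0.8]
opening: 0.0854
grasp_force: 0.0
```

Run:
```python
from h import *
np.set_printoptions(precision=4,suppress=True)
im,d=camera("wrist"); cv2.imwrite("pics/w2.png",im[:,:,::-1]); P=cloud(d,"wrist"); Z=P[...,2]
X=P[(d>0)&(np.hypot(P[...,0]-.587,P[...,1]+.026)<.03)&(Z>.118)&(Z<.132)]; print(len(X),len(X) and np.median(X,0))
im,d=camera("top"); cv2.imwrite("pics/top1.png",im[:,:,::-1]); np.save("top1.npy",d)
for n in ("peg_a","open_slope","strip_mid"):
    print(n,[(round(r["score"],2),w(r["xyz"],"top")) for r in mark_of(n,"top")[:4]])
```

```text
454 [ 0.587  -0.0245  0.1229]
peg_a [(0.95, array([0.5685, 0.255 , 0.0928]))]
open_slope [(0.6, array([0.4785, 0.1092, 0.0953]))]
strip_mid [(0.91, array([ 0.4582, -0.2657,  0.0053])), (0.59, array([ 0.2832, -0.5541,  0.0007])), (0.2, array([ 0.481 ,  0.3947, -0.0038]))]
```

View pics/w2.png

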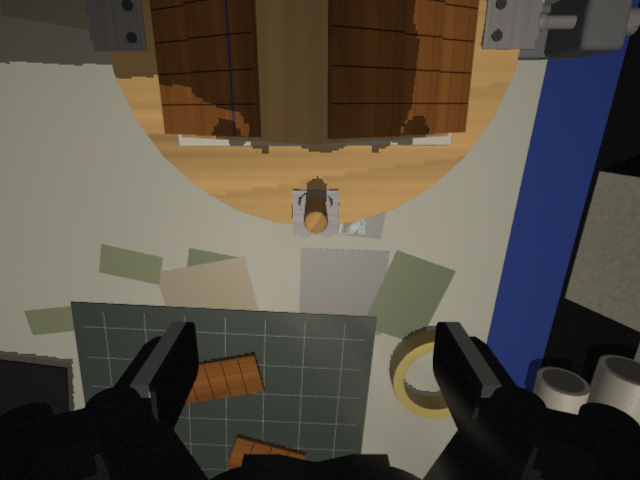

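The peg is at (0.587,-0.0245), which is exactly the next station, and the unfinished slope with the blue line now faces the robot. Now to the strip.

Emit:
servo_tool([
  [[0, 0, 0], [-0.02, -0.012, 0.004], 100],
  [[0, 0, 0], [-0.035, -0.022, 0.01], 100],
  [[0, 0, 0], [-0.04, -0.024, 0.01], 100],
  [[0, 0, 0], [-0.04, -0.024, 0.01], 100],
  [[0, 0, 0], [-0.04, -0.024, 0.01], 100],
  [[0, 0, 0], [-0.036, -0.0225, 0.01], 100],
  [[0, 0, 5], [-0.02, -0.013, 0.006], 100],
  [[0, 0, 7.5], [0, 0, 0], 100],
  [[0, 0, 7.5], [0, 0, 0], 100],
  [[0, 0, 7.5], [0, 0, 0], 100],
  [[0, 0, 7.5], [0, 0, 0], 100],
  [[0, 0, 7.5], [0, 0, 0], 100],
])

```text
time: 10.0
ee_pos: [0.458, -0.2648, 0.2091]
tcp_rot: [-180.0, -0.1, 50.5]
wrist_force: [-0.3, 0.1, 0.1]
opening: 0.0853
grasp_force: 0.0
```

Emit:
servo_tool([
  [[0, 0, 7.5], [0, 0, 0], 100],
  [[0, 0, 7.5], [0, 0, 0], 100],
  [[0, 0, 7.5], [0, 0, 0], 100],
  [[0, 0, 7.5], [0, 0, 0], 100],
  [[0, 0, 7.3], [0, 0, 0], 100],
  [[0, 0, 0], [0, 0, 0], 100],
  [[0, 0, 0], [0, 0, 0], 100],
])

```text
time: 10.7
ee_pos: [0.4582, -0.2648, 0.2095]
tcp_rot: [-180.0, -0.1, 13.7]
wrist_force: [-0.4, 1.1, 0.5]
opening: 0.085
grasp_force: 0.0
```

```bash
cat > s.py <<'E'
from h import *
np.set_printoptions(precision=4,suppress=True)
import sys
o=get_obs(); print(o["time"],o["ee_pos"],o["tcp_rot"])
im,d=camera("wrist"); cv2.imwrite(sys.argv[1],im[:,:,::-1]); P=cloud(d,"wrist"); Z=P[...,2]
for r in mark_of("strip_mid","wrist")[:3]: print(r["score"],w(r["xyz"],"wrist"))
for r in cut_out("strip_mid","wrist")[:3]:
    X=P[r["mask"]&(d>0)]; print(r["score"],r["mask"].sum(),cv2.minAreaRect(X[:,:2].astype(np.float32)),np.median(X,0))
hsv=cv2.cvtColor(im,cv2.COLOR_RGB2HSV); m=(hsv[...,1]>120)&(hsv[...,0]<25)&(d>0)&(np.hypot(P[...,0]-.459,P[...,1]+.265)<.095)&(Z<.03)
n,L,S,C=cv2.connectedComponentsWithStats(m.astype(np.uint8)); i=1+S[1:,4].argmax(); X=P[L==i]; print("col",len(X),cv2.minAreaRect(X[:,:2].astype(np.float32)),np.median(X,0),S[i])
E
python3 s.py pics/w3.png
```

```text
10.7 [ 0.4582 -0.2648  0.2095] [-179.9573   -0.0754   13.7395]
0.78 10785 ((0.45744651556015015, -0.26319682598114014), (0.16113291680812836, 0.05133121460676193), 14.401910781860352) [ 0.4653 -0.2618  0.0072]
0.76 2474 ((0.39038658142089844, -0.4538687467575073), (0.3173809051513672, 0.06600766628980637), 64.55638885498047) [ 0.3407 -0.5645  0.0052]
col 10688 ((0.45728203654289246, -0.2625213861465454), (0.16007541120052338, 0.050695307552814484), 13.850044250488281) [ 0.4661 -0.2613  0.0072] [  281   109    63   184 10688]
```

View pics/w3.png

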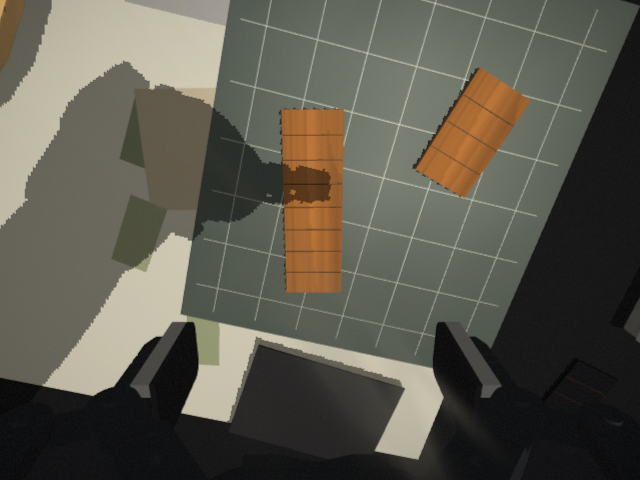

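The strip is centred at (315,200) in the wrist view, clear of the offcut at (472,132). Descend with about 60 mm opening.

Emit:
servo_tool([
  [[0, 0, -0.3], [-0.0004, -0.0021, 0.03], 72],
  [[0, 0, 0], [0, 0, 0.045], 72],
  [[0, 0, 0], [0, 0, 0.045], 72],
  [[0, 0, 0], [0, 0, 0.045], 72],
  [[0, 0, 0], [0, 0, 0.02], 72],
  [[0, 0, 0], [0, 0, 0.012], 72],
  [[0, 0, 0], [0, 0, 0], 72],
  [[0, 0, 0], [0, 0, 0], 72],
])

```text
time: 11.65
ee_pos: [0.4587, -0.2633, 0.0144]
tcp_rot: [179.9, -0.2, 13.9]
wrist_force: [-0.1, 0.4, 0.9]
opening: 0.0617
grasp_force: 0.0
```

Emit:
servo_tool([
  [[0, 0, 0], [0, 0, 0.004], 70],
  [[0, 0, 0], [0, 0, 0.002], 70],
  [[0, 0, 0], [0, 0, 0], 70],
  [[0, 0, 0], [0, 0, 0], 70],
])

```text
time: 12.05
ee_pos: [0.4582, -0.263, 0.0075]
tcp_rot: [180.0, -0.1, 13.8]
wrist_force: [-0.5, -1.0, 0.3]
opening: 0.0597
grasp_force: 0.0
```

Emit:
servo_tool([
  [[0, 0, 0], [0, 0, 0.002], 70],
  [[0, 0, 0], [0, 0, 0.002], 70],
  [[0, 0, 0], [0, 0, 0], 70],
])

```text
time: 12.35
ee_pos: [0.4578, -0.2628, 0.0028]
tcp_rot: [-180.0, -0.1, 13.8]
wrist_force: [-0.6, 0.2, 0.6]
opening: 0.0597
grasp_force: 0.0
```

Emit:
servo_tool([
  [[0, 0, 0], [0, 0, 0.0015], 70],
  [[0, 0, 0], [0, 0, 0], 70],
])

```text
time: 12.55
ee_pos: [0.4579, -0.2629, 0.0014]
tcp_rot: [-180.0, -0.1, 13.8]
wrist_force: [-0.2, 0.3, 0.0]
opening: 0.0598
grasp_force: 0.0
```

Emit:
servo_tool([
  [[0, 0, 0], [0, 0, 0.0015], 70],
  [[0, 0, 0], [0, 0, 0], 70],
])

```text
time: 12.75
ee_pos: [0.458, -0.2629, -0.0]
tcp_rot: [-180.0, -0.1, 13.8]
wrist_force: [-0.2, -0.0, 0.1]
opening: 0.0599
grasp_force: 0.0
```

Emit:
servo_tool([
  [[0, 0, 0], [0, 0, 0.001], 70],
  [[0, 0, 0], [0, 0, 0], 70],
])

```text
time: 12.95
ee_pos: [0.458, -0.2629, -0.001]
tcp_rot: [-180.0, -0.1, 13.8]
wrist_force: [-0.1, 0.8, 0.0]
opening: 0.0597
grasp_force: 0.0
```

Emit:
servo_tool([
  [[0, 0, 0], [0, 0, 0.001], 70],
  [[0, 0, 0], [0, 0, 0], 70],
])

```text
time: 13.15
ee_pos: [0.458, -0.2629, -0.002]
tcp_rot: [-180.0, -0.1, 13.8]
wrist_force: [-0.3, 0.8, -0.8]
opening: 0.0597
grasp_force: 0.0
```

Emit:
servo_tool([
  [[0, 0, 0], [0, 0, 0.001], 70],
  [[0, 0, 0], [0, 0, 0], 70],
])

```text
time: 13.35
ee_pos: [0.458, -0.2629, -0.0029]
tcp_rot: [-180.0, -0.1, 13.8]
wrist_force: [0.5, -0.2, 0.5]
opening: 0.0597
grasp_force: 0.0
```

Emit:
servo_tool([
  [[0, 0, 0], [0, 0, 0.001], 70],
  [[0, 0, 0], [0, 0, 0], 70],
])

```text
time: 13.55
ee_pos: [0.4581, -0.263, -0.003]
tcp_rot: [180.0, -0.1, 13.8]
wrist_force: [-3.4, 1.7, 8.7]
opening: 0.0599
grasp_force: 4.0
```

Emit:
servo_tool([
  [[0, 0, 0], [0, 0, -0.004], 70],
  [[0, 0, 0], [0, 0, 0], 64],
  [[0, 0, 0], [0, 0, 0], 60],
  [[0, 0, 0], [0, 0, 0], 56],
  [[0, 0, 0], [0, 0, 0], 50],
  [[0, 0, 0], [0, 0, 0], 50],
  [[0, 0, 0], [0, 0, 0], 50],
  [[0, 0, 0], [0, 0, 0], 50],
], force=35)

```text
time: 14.35
ee_pos: [0.4581, -0.263, 0.0004]
tcp_rot: [180.0, -0.1, 13.8]
wrist_force: [-1.4, 1.4, 5.4]
opening: 0.0482
grasp_force: 35.3
```

Emit:
servo_tool([
  [[0, 0, 0], [0, 0, -0.005], 45],
  [[0, 0, 0], [0, 0, -0.015], 45],
  [[0, 0, 0], [0, 0, -0.04], 45],
  [[0, 0, 0], [0, 0, -0.045], 45],
  [[0, 0, 0], [0, 0, -0.045], 45],
  [[0, 0, 0], [0, 0, -0.045], 45],
  [[0, 0, 0], [0, 0, -0.02], 45],
  [[0, 0, 0], [0, 0, 0], 45],
  [[0, 0, 0], [0, 0, 0], 45],
])

```text
time: 15.25
ee_pos: [0.4577, -0.2631, 0.2156]
tcp_rot: [180.0, -0.2, 13.8]
wrist_force: [-0.3, -0.3, -1.1]
opening: 0.0485
grasp_force: 36.4
```

```bash
python3 s.py pics/w4.png
python3 - <<'E'
from h import *
im,d=camera("side"); cv2.imwrite("pics/side1.png",im[:,:,::-1])
x,y=pix(get_obs()["ee_pos"],"side").astype(int); c=im[max(0,y-80):y+80,max(0,x-110):x+110,::-1]
a=cv2.resize(c,None,fx=3,fy=3); b=cv2.resize(cv2.imread("pics/w4.png"),(340,255)); 
cv2.imwrite("pics/grip.png",a)
E
```

```text
15.25 [ 0.4577 -0.2631  0.2156] [179.9699  -0.1544  13.8272]
0.78 [ 0.4582 -0.2636  0.2206]
0.87 2591 ((0.30171093344688416, -0.5603954792022705), (0.05222739279270172, 0.12520261108875275), 76.06050109863281) [ 0.3349 -0.5676  0.0039]
0.57 47298 ((0.3678566813468933, -0.2858359217643738), (0.3462224304676056, 0.0923718810081482), 6.876612663269043) [ 0.4822 -0.2583  0.2211]
col 89 ((0.5096785426139832, -0.3413465917110443), (0.013213956728577614, 0.006375377997756004), 34.25582504272461) [ 0.5105 -0.3412  0.0056] [415 159  11  16  89]
```

View pics/w4.png

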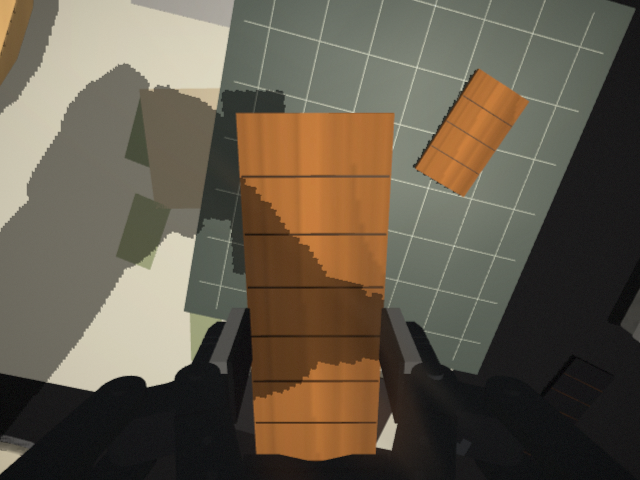

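View pics/grip.png

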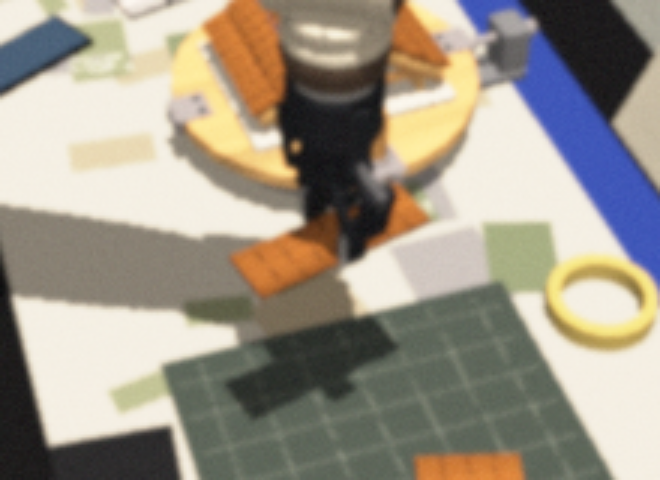

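```bash
cat > held.py <<'E'
from h import *
np.set_printoptions(precision=4,suppress=True)
def held(im,d):
    o=get_obs(); R=Ro.from_euler("xyz",o["tcp_rot"],degrees=True).as_matrix()
    T=(cloud(d,"wrist")-np.array(o["ee_pos"]))@R
    hsv=cv2.cvtColor(im,cv2.COLOR_RGB2HSV)
    m=(d>0)&(abs(T[...,2])<.02)&(abs(T[...,1])<.032)&(abs(T[...,0])<.1)&(hsv[...,1]>110)
    m=cv2.morphologyEx(m.astype(np.uint8),cv2.MORPH_OPEN,np.ones((5,5)))>0
    X=T[m]; A=np.c_[X[:,:2],np.ones(len(X))]; pl=np.linalg.lstsq(A,X[:,2],rcond=None)[0]
    Y=X[(X[:,0]>.02)]; print("n",len(X),"z=ax+by+c",pl,"front x",np.percentile(X[:,0],99.5))
    for lo in (.02,.03,.04,.05,.06,.07): 
        q=X[(X[:,0]>lo)&(X[:,0]<lo+.01),1]; print(lo,q.min().round(4),q.max().round(4),end=" ")
    print()
E
python3 - <<'E'
from held import *
im,d=camera("wrist"); held(im,d)
d=np.load("top1.npy"); P=cloud(d,"top"); Z=P[...,2]; ok=d>0
for c in ((.587,-.026),(.5705,.257)):
    X=P[ok&(np.hypot(P[...,0]-c[0],P[...,1]-c[1])<.03)&(Z>.112)&(Z<.135)]; print(len(X),len(X) and (np.median(X,0),X.mean(0)))
f=np.radians(3.4);u=np.array([np.cos(f),np.sin(f)]);v=np.array([-u[1],u[0]]);Q=P[...,:2]-[.579,.1155]
a=Q@u;b=Q@v
im,_=camera("top"); im=cv2.cvtColor(im,cv2.COLOR_RGB2HSV)
m=ok&(abs(b)<.07)&(a<0)
for lo in np.arange(-.12,.02,.01):
    k=ok&(abs(b)<.07)&(a>=lo)&(a<lo+.01); print(round(lo+.005,3),np.median(Z[k]).round(4),k.sum(),end="; ")
print()
k=ok&(a<-.03)&(a>-.09)&(Z>.09)&(abs(b)<.12); print("b range",np.percentile(b[k],[1,99]),b[k].min(),b[k].max())
k=ok&(a<-.01)&(a>-.085)&(abs(b)<.07);X=np.c_[a[k],b[k],np.ones(k.sum())];print("z fit",np.linalg.lstsq(X,Z[k],rcond=None)[0])
E
```

```text
n 47145 z=ax+by+c [ 0.0025  0.0006 -0.0065] front x 0.07910152541971924
0.02 -0.0249 0.0252 0.03 -0.0249 0.0253 0.04 -0.025 0.0253 0.05 -0.0249 0.0253 0.06 -0.0249 0.0252 0.07 -0.0249 0.0251 
0 0
32 (array([0.5713, 0.2565, 0.1244]), array([0.5712, 0.2568, 0.1235]))
-0.115 0.0636 117; -0.105 0.099 175; -0.095 0.111 135; -0.085 0.1154 137; -0.075 0.1261 144; -0.065 0.1313 143; -0.055 0.1366 147; -0.045 0.1413 149; -0.035 0.1448 145; -0.025 0.1473 157; -0.015 0.1541 167; -0.005 0.1604 178; 0.005 0.1645 147; 0.015 0.163 155; 
b range [-0.119   0.0809] -0.11992674170744332 0.08339489386452663
z fit [0.4773 0.0072 0.1611]
```

Emit:
servo_tool([
  [[0, 0, 0], [0.007, -0.015, -0.01], 45],
  [[0, 0, 0], [0.014, -0.031, -0.01], 45],
  [[0, 0, 0], [0.017, -0.038, -0.01], 45],
  [[0, 0, 0], [0.017, -0.038, -0.005], 45],
  [[0, 0, 0], [0.017, -0.038, 0], 45],
  [[0, 0, -2], [0.017, -0.038, 0], 45],
  [[0, 0, -5], [0.0155, -0.0387, 0], 45],
  [[0, 0, -6.5], [0.0122, -0.0399, 0], 45],
  [[0, 0, -6.5], [0.005, -0.03, 0], 45],
  [[0, 0, -6.5], [0.001, -0.02, 0], 45],
  [[0, 0, -6.5], [-0.002, -0.015, 0], 45],
  [[0, 0, -6.5], [0, 0, 0], 45],
])

```text
time: 16.75
ee_pos: [0.4659, 0.0918, 0.2512]
tcp_rot: [179.9, -0.1, 53.7]
wrist_force: [0.0, -0.4, 0.1]
opening: 0.0484
grasp_force: 36.4
```

Emit:
servo_tool([
  [[0, 0, -6.5], [0, 0, 0], 45],
  [[0, 0, -6.5], [0, 0, 0], 45],
  [[0, 0, -6.5], [0, 0, 0], 45],
  [[0, 0, -6.5], [0, 0, 0], 45],
  [[0, 0, -6.5], [0, 0, 0], 45],
  [[0, 0, -6.5], [0, 0, 0], 45],
  [[0, 0, 0], [0, 0, 0], 45],
])

```text
time: 17.45
ee_pos: [0.467, 0.0904, 0.2508]
tcp_rot: [179.9, -0.0, 92.4]
wrist_force: [-1.1, 0.3, -0.0]
opening: 0.048
grasp_force: 36.4
```

Emit:
servo_tool([
  [[0, 0, -0.9], [0.009, 0.02, 0], 45],
  [[0, 0, 0], [0.0097, 0.019, 0], 45],
  [[0, 0, 0], [0, 0.019, 0], 45],
  [[-6.6, 0, 0], [0, 0, 0], 45],
  [[-6.6, 0, 0], [0, 0, 0], 45],
  [[-6.6, 0, 0], [0, 0, 0], 45],
  [[-6.7, 0, 0], [0, 0, 0], 45],
  [[0, 0, 0], [0, 0, 0], 45],
  [[0, 0, 0], [0, 0, 0], 45],
])

```text
time: 18.35
ee_pos: [0.5237, 0.1118, 0.2515]
tcp_rot: [153.4, -0.1, 93.2]
wrist_force: [1.0, 0.2, 0.4]
opening: 0.048
grasp_force: 36.5
```

```bash
cat > tgt.py <<'E'
from held import *
f=np.radians(3.3);u=np.array([np.cos(f),np.sin(f),0]);v=np.array([-u[1],u[0],0]);k=np.array([0,0,1.]);s,c=np.sin(np.radians(26.5)),np.cos(np.radians(26.5))
RT=np.c_[v,c*u+s*k,s*u-c*k]; C=np.array([.579,.1158,.1512])-.0304*u
def rel(up=0,off=(-.0005,.0002,-.004)):
    o=get_obs(); R=Ro.from_euler("xyz",o["tcp_rot"],degrees=True).as_matrix()
    p=C-RT@np.array(off)-RT[:,2]*up
    print(o["time"],o["ee_pos"],o["tcp_rot"],"| turn",Ro.from_matrix(R.T@RT).as_rotvec(degrees=True),"shift",R.T@(p-np.array(o["ee_pos"])))
E
python3 - <<'E'
from tgt import *
im,d=camera("wrist"); cv2.imwrite("pics/w5.png",im[:,:,::-1]); held(im,d); rel(.02); rel(0)
E
```

```text
n 47233 z=ax+by+c [ 0.0024  0.001  -0.0064] front x 0.07849761536357579
0.02 -0.0248 0.0254 0.03 -0.0248 0.0253 0.04 -0.0248 0.0255 0.05 -0.0249 0.0253 0.06 -0.0249 0.0255 0.07 -0.0248 0.0253 
18.4 [0.5246 0.1119 0.2519] [153.3945  -0.0998  93.1653] | turn [ 0.1056 -0.029  -0.1651] shift [ 0.0012 -0.0237  0.0848]
18.4 [0.5246 0.1119 0.2519] [153.3945  -0.0998  93.1653] | turn [ 0.1056 -0.029  -0.1651] shift [ 0.0012 -0.0237  0.1048]
```

View pics/w5.png

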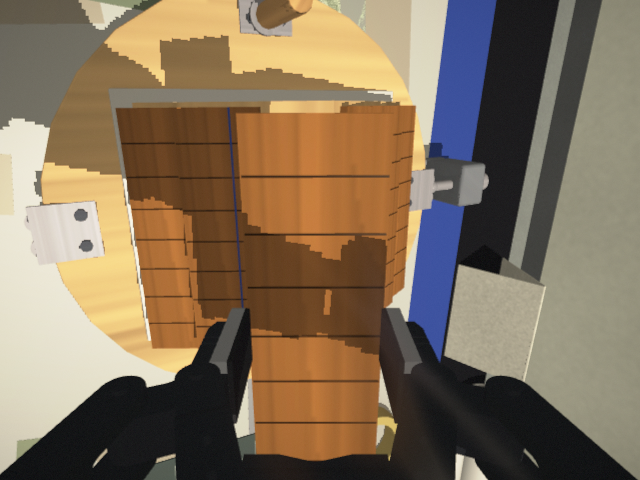

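The held strip is seen above the slope, with the blue line running from (228,108) to (243,305) just left of its lower edge. I'll check the target against the line in depth.

Run:
```python
from tgt import *
im,d=camera("wrist"); P=cloud(d,"wrist")
x=im.astype(int); m=(d>0)&(x[...,2]>x[...,0]+8)&(x[...,2]>x[...,1]+8)
z=np.zeros_like(m); z[108:300,215:250]=1; m&=z
X=P[m]; Q=X-[.579,.1158,0]; A=Q@u; B=Q@v; print(len(X),"a",np.median(A),"(exp -.0515) z",np.median(X[:,2]),"slope",np.polyfit(B,A,1))
# far course end: brown pixels cols 140-220
hsv=cv2.cvtColor(im,cv2.COLOR_RGB2HSV); br=(hsv[...,1]>130)&(hsv[...,0]<16)&(d>0)&(P[...,2]>.095)
e=[]
for col in range(135,225,5):
    r=np.where(br[95:300,col])[0]
    if len(r): p=P[95+r[0]+1,col]-[.579,.1158,0]; e.append(((p@v).round(4),(p@u).round(4),p[2].round(4)))
print(e)
```

```text
320 a -0.052347236469316175 (exp -.0515) z 0.1377700441186831 slope [-0.0041 -0.0522]
[(np.float64(0.0788), np.float64(-0.0983), np.float64(0.1088)), (np.float64(0.0788), np.float64(-0.0958), np.float64(0.1109)), (np.float64(0.0788), np.float64(-0.093), np.float64(0.1096)), (np.float64(0.0788), np.float64(-0.0906), np.float64(0.113)), (np.float64(0.0788), np.float64(-0.088), np.float64(0.1144)), (np.float64(0.0793), np.float64(-0.0855), np.float64(0.1167)), (np.float64(0.0793), np.float64(-0.0827), np.float64(0.1165)), (np.float64(0.0788), np.float64(-0.0808), np.float64(0.1215)), (np.float64(0.0788), np.float64(-0.0786), np.float64(0.1251)), (np.float64(0.0787), np.float64(-0.0761), np.float64(0.1266)), (np.float64(0.0787), np.float64(-0.0734), np.float64(0.1271)), (np.float64(0.0793), np.float64(-0.0711), np.float64(0.1296)), (np.float64(0.0787), np.float64(-0.0683), np.float64(0.1292)), (np.float64(0.0792), np.float64(-0.0657), np.float64(0.1303)), (np.float64(0.0792), np.float64(-0.063), np.float64(0.1309)), (np.float64(0.0787), np.float64(-0.0609), np.float64(0.1338)), (np.float64(0.0792), np.float64(-0.0583), np.float64(0.1349)), (np.float64(0.0792), np.float64(-0.0555), np.float64(0.1354))]
```

Emit:
servo_tool([
  [[0.1, 0, -0.17], [0.001, -0.008, 0.01], 45],
  [[0, 0, 0], [0, -0.008, 0.015], 45],
  [[0, 0, 0], [0, -0.008, 0.02], 45],
  [[0, 0, 0], [0, 0, 0.02], 45],
  [[0, 0, 0], [0, 0, 0.015], 45],
  [[0, 0, 0], [0, 0, 0.01], 45],
  [[0, 0, 0], [0, 0, 0], 45],
  [[0, 0, 0], [0, 0, 0], 45],
])

```text
time: 19.25
ee_pos: [0.5432, 0.1135, 0.1592]
tcp_rot: [153.5, 0.1, 93.4]
wrist_force: [0.5, 0.5, -0.1]
opening: 0.0482
grasp_force: 36.5
```

```bash
python3 -c "
from tgt import *
rel(0); print(get_obs()['wrist_force'])"
```

```text
19.25 [0.5432 0.1135 0.1592] [153.5272   0.0555  93.3626] | turn [-0.0271  0.0218  0.0808] shift [0.0007 0.0011 0.0137]
[ 0.528   0.4708 -0.1483]
```

Emit:
servo_tool([
  [[0, 0, 0], [0.0005, 0.0005, 0.005], 45],
  [[0, 0, 0], [0, 0, 0.004], 45],
  [[0, 0, 0], [0, 0, 0.002], 45],
  [[0, 0, 0], [0, 0, 0], 45],
  [[0, 0, 0], [0, 0, 0], 45],
])

```text
time: 19.75
ee_pos: [0.5483, 0.1143, 0.1497]
tcp_rot: [153.5, 0.1, 93.4]
wrist_force: [0.1, 0.4, -0.9]
opening: 0.0486
grasp_force: 36.5
```

Emit:
servo_tool([
  [[0, 0, 0], [0, 0, 0.0015], 45],
  [[0, 0, 0], [0, 0, 0], 45],
])

```text
time: 19.95
ee_pos: [0.549, 0.1143, 0.1482]
tcp_rot: [153.5, 0.1, 93.4]
wrist_force: [0.2, 0.1, -0.2]
opening: 0.0482
grasp_force: 36.5
```

Emit:
servo_tool([
  [[0, 0, 0], [0, 0, 0.001], 45],
  [[0, 0, 0], [0, 0, 0], 45],
])

```text
time: 20.15
ee_pos: [0.5495, 0.1144, 0.1475]
tcp_rot: [153.5, 0.1, 93.4]
wrist_force: [-1.1, -0.4, 0.4]
opening: 0.0487
grasp_force: 36.6
```

Emit:
servo_tool([
  [[0, 0, 0], [0, 0, 0.001], 45],
  [[0, 0, 0], [0, 0, 0], 45],
])

```text
time: 20.35
ee_pos: [0.5496, 0.1144, 0.1474]
tcp_rot: [153.5, 0.0, 93.4]
wrist_force: [-10.1, -0.9, 9.6]
opening: 0.0482
grasp_force: 37.8
```

```bash
python3 -c "
from tgt import *
rel(0); print(get_obs()['wrist_force'])"
```

```text
20.35 [0.5496 0.1144 0.1474] [153.4698   0.0468  93.3845] | turn [0.0302 0.0042 0.0966] shift [0.0002 0.0006 0.0002]
[-10.0562  -0.8898   9.6113]
```

Contact is at the target within 1 mm. I'll ease off slightly and release.

Emit:
servo_tool([
  [[0, 0, 0], [0, 0, -0.0005], 50],
  [[0, 0, 0], [0, 0, 0], 54],
  [[0, 0, 0], [0, 0, 0], 58],
  [[0, 0, 0], [0, 0, 0], 64],
  [[0, 0, 0], [0, 0, 0], 72],
  [[0, 0, 0], [0, 0, 0], 80],
  [[0, 0, 0], [0, 0, 0], 80],
])

```text
time: 21.05
ee_pos: [0.5496, 0.1144, 0.1467]
tcp_rot: [153.5, 0.1, 93.4]
wrist_force: [-0.1, -0.6, -0.3]
opening: 0.0679
grasp_force: 0.0
```

Emit:
servo_tool([
  [[0, 0, 0], [0, 0, -0.005], 85],
  [[0, 0, 0], [0, 0, -0.015], 85],
  [[0, 0, 0], [0, 0, -0.03], 85],
  [[0, 0, 0], [0, 0, -0.04], 85],
  [[0, 0, 0], [0, 0, -0.02], 85],
  [[0, 0, 0], [0, 0, 0], 85],
  [[0, 0, 0], [0, 0, 0], 85],
])

```text
time: 21.75
ee_pos: [0.5007, 0.1117, 0.2455]
tcp_rot: [153.4, 0.0, 93.4]
wrist_force: [0.2, -0.5, -0.5]
opening: 0.0722
grasp_force: 0.0
```

Run:
```python
from tgt import *
o=get_obs(); print(o["ee_pos"],o["wrist_force"])
im,d=camera("wrist"); cv2.imwrite("pics/w6.png",im[:,:,::-1]); P=cloud(d,"wrist")-C
a=P@RT[:,0];b=P@RT[:,1];h=-(P@RT[:,2])
hsv=cv2.cvtColor(im,cv2.COLOR_RGB2HSV)
m=(d>0)&(abs(a)<.1)&(abs(b)<.045)&(abs(h-.0025)<.0025)&(hsv[...,1]>110); m=cv2.morphologyEx(m.astype(np.uint8),cv2.MORPH_OPEN,np.ones((5,5)))
n,L,S,_=cv2.connectedComponentsWithStats(m); i=1+S[1:,4].argmax();k=L==i
print("a,b rel. to target",cv2.minAreaRect(np.c_[a[k],b[k]].astype(np.float32)),"h",np.median(h[k]),np.linalg.lstsq(np.c_[a[k],b[k],np.ones(k.sum())],h[k],rcond=None)[0],S[i])
for r in mark_of("strip_mid","wrist")[:2]: print(r["score"],(w(r["xyz"],"wrist")-C)@RT)
camera("top")
for r in mark_of("strip_mid","top")[:3]: print(r["score"],(w(r["xyz"],"top")-C)@RT)
for r in mark_of("peg_a","top")[:3]: print(r["score"],w(r["xyz"],"top"))
```

```text
[0.5007 0.1117 0.2455] [ 0.2164 -0.46   -0.5094]
a,b rel. to target ((-0.0013106465339660645, -0.0012322179973125458), (0.05016627162694931, 0.15960180759429932), 89.83805847167969) h 0.0018319241868609162 [ 0.0017 -0.0038  0.0018] [  272   111    88   243 19305]
0.62 [-0.0035 -0.0019 -0.0017]
0.74 [-0.6551 -0.3369 -0.0007]
0.72 [-0.0025  0.0016 -0.0009]
0.49 [-0.4109 -0.3513 -0.0031]
0.92 [ 0.5857 -0.0249  0.096 ]
0.82 [0.5654 0.255  0.0957]
0.63 [0.2915 0.3175 0.0025]
```

View pics/w6.png

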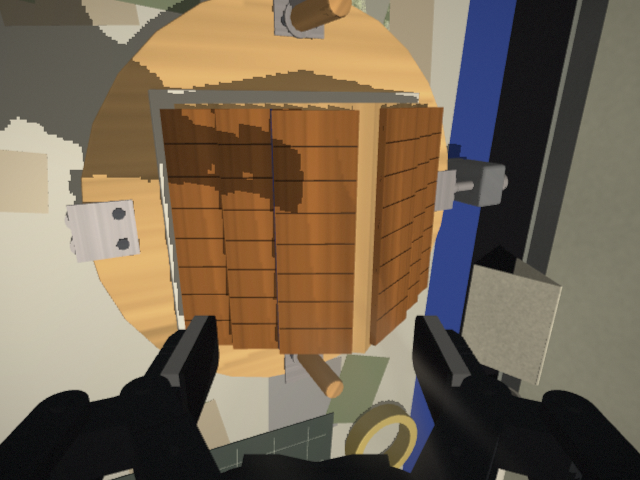

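The third course lies flat with its lower edge on the line (275,110–350) and its ends flush, about 1 mm off target. The gripper is clear, so I'm handing in.

```bash
python3 -c "
from workcell import *
print(job_done())"
```

```text
the job is handed in; nothing more can be done
None
```

The turntable is one station anticlockwise with the detent holding it, and the full-length strip lies as the top course, about 1 mm off its target by the wrist camera; the gripper is clear and the job is handed in, but no verdict came back.

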